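Bring the long rail out through the stand base's short window

ROBOT

A 6-joint arm with a two-finger parallel gripper is mounted at the origin on the work surface. World frame = base frame: x ahead of the robot, y to its left, z up, the work surface at z = 0. Lengths are in m, angles in rad, forces in N, time in s.
With the tool pointing down it reaches from about 0.35 to 0.975 m from the base axis. Payload 4.9 kg.
Tool frame: the origin (TCP) lies on the mounting face of the last link; the fingertips stand 173 mm ahead of it and the grasp point (between the pads) lies 155 mm ahead of it (tcp_to_grasp is the distance from the TCP to the grasp point, in m); z points along the fingers, y is the line along which they close (so a half turn about z gives the same grasp; the last joint's range is limited). The gripper opens to 85 mm and grips with 20 to 120 N. Pads are 22 mm wide; open, the fingers measure 114 mm over their backs; the gripper's body (76 mm by 85 mm) begins 54 mm behind the grasp point. The pads swing forward as they close: fully open they stand 13 mm farther back than shut.
Start: joints at [-1.245, 0.053, 1.613, -0, 1.476, -0.119], TCP at [0.269, -0.564, 0.405] pointing down, gripper open.
Joint ranges: [-3.01, 3.01], [-1.01, 2.22], [0.06, 2.58], [-1.02, 4.17], [0.09, 2.62], [-3.14, 3.14]. Speed limits (rad/s): [2.57, 2.57, 3.14, 3.14, 3.14, 3.14].

INTERFACE

Orientations are given as a rotation vector (axis times angle).
In Python, from station import get_obs, get_image, calibration, finish_job, tcp_to_grasp gives the robot as it stands. The module is installed in compiled form; this text tells all that it offers.
- The arm moves only by the tool arm_command, never from a script. Its argument "plan" is a list that holds one entry, the list of rows, each a list of 6 numbers: the shift along the tool's x, y, z in cm, then the turn, a rotation vector about the tool's x, y, z in rad. A call has 1 to 12 rows; each row is the pose to reach, as a shift and turn from the pose commanded when the call began, along the tool's axes at that moment; what a row does not reach only later rows make up. A row lasts 1/12 s, in which the tool goes at most 41.7 mm and 7.16 degrees, less where a joint would pass 70% of its speed; a pose out of reach is approached as far as the arm can. A call with a gripper value outside its range is refused whole. "gripper" is the closure, from -1 (fully open) to 1 (shut), set as the call begins (left out, the last holds). The fingers move at their own pace and stop on an object; "force" is the grip in N (left out, the last holds). Time passes only in rows, so rows that repeat a pose let the fingers close. It gives the time, the measured TCP pose, the force, the opening and the grip force at its end, in the units of the state.
- get_obs(): the state, without advancing time (a new reading comes with each control period).
- get_image(name): name is "side" or "top" or "wrist"; returns (picture, depth): 420x560x3 uint8, blue, green, red; 420x560 float32, m along the optical axis (not along the pixel's ray), 0 where there is no reading.
- calibration(name): a dict with "fx", "fy", "cx", "cy" (pixels), "pose" (4x4, takes a point from camera to world coordinates). Camera axes: x right, y up, looking along -z (the intrinsics and any distortion apply to the point x, -y, -z); pixel columns grow to the right and rows downward; lengths in m; the calibration is good to about 2 mm. A picture is of the moment at which its call begins: read the wrist's pose just before it. calibration takes no time and is no camera call; for the wrist camera it gives the pose at the moment of the call.
- finish_job(): hands the job in; it is judged then, once.
The state is a dict: "t": time; "q": joint angles; "dq": joint speeds; "effort": joint torques, N m; "tool_pos": TCP position; "tool_rot": TCP orientation; "contact_force": force on the tool from outside, world axes, zero at the start; "wrist_torque": the same for the moment, N m; "opening": finger opening in m; "grip_force": force on a finger pad.
Only numpy, scipy, OpenCV 4.12 (cv2) and the standard library are available. Lean on these libraries where they do the work, as an engineer would, in place of code of your own. Each camera call takes 0.05 s, during which the arm holds its last target. There are 200 camera calls.

TASK

The long aluminium rail lies inside the hollow base of the macro stand, under a window that is shorter than the rail. Grip it through the window and bring it out upwards, tilted, with the end farther from the lens that stands on the base coming out first, and without disturbing the lens or the thin metal filter ring on the base. Finish holding the whole rail still and level in the gripper, at least 8 cm above the base's top and touching nothing else: do not put it down or let go.

Things in the scene. Friction and masses are not known exactly. Their poses are not given: they have to be found in the camera images.
- base: Fixed dark hollow stand base, 400 mm long (y), 220 mm wide (x -90..130), 67 mm high. Origin: on the table under its window's centre; z up. Closed inside: a well with floor at z 6, 56 mm high under the top plate, y -190..190, x -80..80. On its top at x 103, y 0, beside the window: a round flange 44 mm wide, 8 mm high.
- window (a point): Centre of the window in the base's top, at the top surface (67 mm above the table), axes as the base's. The opening is 130 mm long (y -65..65) and 140 mm wide (x -70..70); the top plate around it is 5 mm thick (z 62..67 above the table).
- rail: The long aluminium rail, loose, 24 mm wide (x), 230 mm long (y), 14 mm high, 0.15 to 0.30 kg, black scale on top. Origin: centre of its underside. At the start it lies flat on the well's floor, along the base's y within 0.1 rad, its middle within 25 mm of the window's centre, both ends hidden under the top plate.
- rail_end_a (a point): Centre of the rail's end face at its own +y (at the start the end towards the base's +y), 115 mm along the rail from its middle and 7 mm above its underside.
- rail_end_b (a point): Centre of the rail's other end face, at its own -y, 115 mm from the middle and 7 mm above its underside.
- lens: Loose metal lens standing upright on the base's top plate, 60 mm diameter, 65 mm high, 0.3 kg. Origin: centre of its underside. It stands about 160 mm from the window's centre, beyond one end of the window, on the base's +y or -y side (differs from start to start). Not to be disturbed.
- filter_ring: Loose thin bare-metal ring, 54 mm outer diameter, 8 mm high, lying flat on the base's top plate beyond the window's other end from the lens, about 160 mm from the window's centre. Origin: centre of its underside. Not to be disturbed.
Things that resemble listed ones, but are neither listed nor needed, are in the scene too. Of the things that look like the rail, the middle-sized one is meant.

How it is judged:
On the way:
1. the end of the rail farther from the lens is out above the base's top while its other end is still inside the base (((y of lens in the frame of base above 0 m and z of rail_end_b in the frame of base above 0.078 m and z of rail_end_a in the frame of base below 0.055 m) or (y of lens in the frame of base below 0 m and z of rail_end_a in the frame of base above 0.078 m and z of rail_end_b in the frame of base below 0.055 m))), for 0.1 s.
At the end, for the whole second after the job is handed in: The rail is held in the fingers, at rest, its long axis within 12 degrees of level, its underside at least 80 mm above the base's top (both end centres at least 87 mm above it), not touching base, lens or ring; lens and ring within 20 mm of where they stood, the lens upright (z of each of rail_end_a, rail_end_b in the frame of base above 0.154 m and angle between rail's own y axis and vertical between 1.36 and 1.78 rad and linear speed of rail below 0.02 m/s and contact force between rail and the fingers above 2 N and contact force between rail and base below 0.1 N and contact force between rail and lens below 0.1 N and contact force between rail and filter_ring below 0.1 N and distance of each of lens, filter_ring from where it was at the start of the episode below 0.02 m and angle between lens's own z axis and vertical below 0.15 rad); the arm keeps its last pose, push and grip.
It fails at once if the lens is shifted by more than 20 mm or tipped (distance of lens from where it was at the start of the episode above 0.02 m or angle between lens's own z axis and vertical above 0.3 rad).
It fails at once if the filter ring is shifted by more than 20 mm (distance of filter_ring from where it was at the start of the episode above 0.02 m).
It also fails if it takes over 42 s, if anything falls off the work surface, if the arm or the gripper's body presses on something with over 40 N, if the wrist force passes 120 N, or if a joint passes its speed limit or range.

## Working session

There is one attempt and no reset: what is moved stays moved. The work goes in short steps, Python scripts to look and compute and a tool call to move; the robot and the scene stay as the last step left them, time stands still between calls to the robot, and variables do not carry over. Pictures are saved under pics/ and viewed, at most 10 in all, crops included, and the job is handed in when it is done.

Besides the shell and the picture viewer there is one more tool, called after ">>>" by a JSON object that holds its "method" and its "body". arm_command: Moves the arm, as the interface text tells. Its arguments: {"type":"object","properties":{"plan":{"type":"array"},"gripper":{"type":"number"},"force":{"type":"number"}},"required":["plan"]}

```bash
mkdir -p pics; cat > h.py <<'E'
import numpy as np, cv2
from station import *
from scipy.spatial.transform import Rotation as R
def pts(name):
    c=calibration(name); im,d=get_image(name); P=np.array(c["pose"])
    v,u=np.mgrid[:420,:560]
    X=np.stack([(u-c["cx"])/c["fx"]*d,-(v-c["cy"])/c["fy"]*d,-d],-1)
    return im,d,X@P[:3,:3].T+P[:3,3]
E
python3 - <<'E'
from h import *
o=get_obs();print(o)
for n in("top","side"):
    im,d,W=pts(n);cv2.imwrite(f"pics/{n}0.png",im);np.savez(f"{n}0.npz",im=im,d=d,W=W);c=calibration(n);print(n,c)
E
```

```text
{'t': 0.0, 'q': array([-1.24500774e+00,  5.33560326e-02,  1.61427053e+00, -4.04253719e-06,
        1.47601614e+00, -1.19007084e-01]), 'dq': array([-0.00045547,  0.0009643 ,  0.00033833,  0.00076705,  0.00151783,
        0.00185024]), 'effort': array([-3.01961472e-04, -3.93685734e+01, -3.70173991e+01, -1.38443775e-04,
        7.14834416e-03, -9.76216057e-06]), 'tool_pos': array([ 0.26883164, -0.56393616,  0.40347719]), 'tool_rot': array([-3.06223088e+00, -6.92488983e-01,  3.38415172e-04]), 'contact_force': array([-0.71506206,  0.39253074, -0.11504097]), 'wrist_torque': array([ 0.02366325,  0.01736587, -0.02305593]), 'grip_force': 0.0, 'opening': 0.08532141856068047}
top {'fx': 384.37646776790365, 'fy': 384.37646776790365, 'cx': 277.30656173511386, 'cy': 209.65302979368096, 'pose': array([[ 1.28545789e-02,  9.71001324e-01, -2.38728275e-01,
         3.22261363e-01],
       [-9.99915032e-01,  1.29998271e-02, -9.66108422e-04,
         4.21115164e-02],
       [ 2.16533373e-03,  2.38720409e-01,  9.71085927e-01,
         7.66896997e-01],
       [ 0.00000000e+00,  0.00000000e+00,  0.00000000e+00,
         1.00000000e+00]])}
side {'fx': 400.96636026186104, 'fy': 400.96636026186104, 'cx': 283.2570941537174, 'cy': 206.2583205248472, 'pose': array([[-0.99616023,  0.05268959, -0.06991851,  0.43663092],
       [-0.08715654, -0.67234822,  0.73508613,  0.57361889],
       [-0.0082782 ,  0.73835742,  0.6743588 ,  0.56314079],
       [ 0.        ,  0.        ,  0.        ,  1.        ]])}
```

View pics/top0.png

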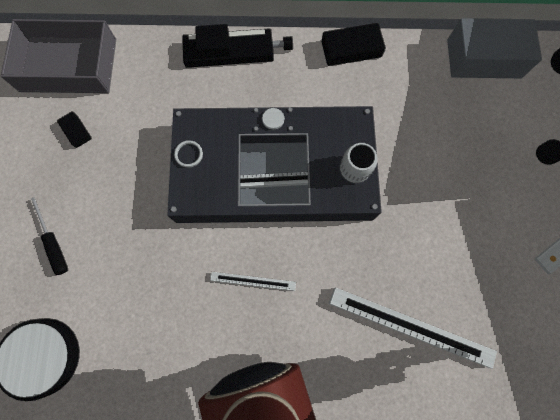

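View pics/side0.png

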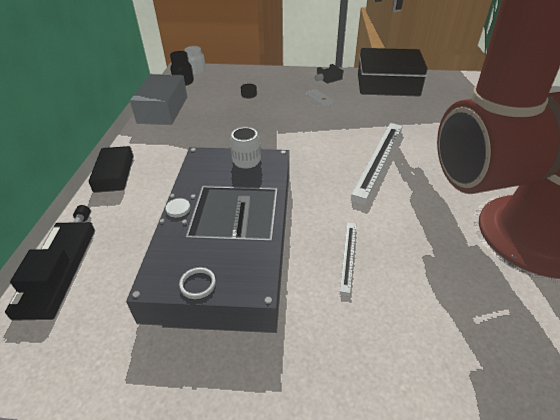

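Top view: rail look-alikes are the one in the window (274,180), the short one on the table (252,282) and the long one on the table (413,327). The middle-sized one is in the window. The lens is at (358,162) on the −y side, the ring at (189,154) on +y, and the flange at (273,119) on +x. So end_a (+y) must come out first.

```bash
python3 - <<'E'
from h import *
z=np.load("top0.npz");W=z["W"];im=z["im"];v,u=np.mgrid[:420,:560]
# top plate
m=(abs(W[...,2]-.067)<.006)&(u>150)&(u<400)&(v>95)&(v<235)
m=m.astype(np.uint8);m=cv2.morphologyEx(m,cv2.MORPH_OPEN,np.ones((3,3)))
P=W[m>0];print(len(P),np.median(P[:,2]))
r=cv2.minAreaRect((P[:,:2]*1000).astype(np.float32));print("base rect mm",r)
# window: hole component
h=((W[...,2]<.05)&(u>225)&(u<320)&(v>128)&(v<210)).astype(np.uint8)
Q=W[(u>225)&(u<320)&(v>128)&(v<210)&(W[...,2]<.05)]
print("inside z hist",np.histogram(Q[:,2],bins=np.arange(-.01,.055,.005)))
g=cv2.cvtColor(im,cv2.COLOR_BGR2GRAY)
for n,(a,b,c,d) in dict(lens=(335,385,138,190),ring=(170,208,135,170),fl=(255,290,104,133)).items():
    s=W[c:d,a:b].reshape(-1,3);t={"lens":.12,"ring":.0715,"fl":.0715}[n]
    s=s[s[:,2]>t];print(n,len(s),cv2.minEnclosingCircle((s[:,:2]*1000).astype(np.float32)),s[:,2].max())
cr=im[120:215,225:325];cv2.imwrite("pics/crop0.png",cv2.resize(cr,None,fx=6,fy=6,interpolation=cv2.INTER_NEAREST))
np.set_printoptions(precision=3,suppress=True)
for c in (245,255,265,275,285,295,305):
    print(c,[(r,int(g[r,c]),round(float(W[r,c,2]),3)) for r in range(168,200,1)][::2])
E
```

```text
15914 0.06839310534597048
base rect mm ((596.1972045898438, 51.514129638671875), (221.6968994140625, 400.82757568359375), 1.5810139179229736)
inside z hist (array([   0,    0,   53, 3076,  228,  228,  726,   59,   68,   68,   30,
          0]), array([-0.01 , -0.005,  0.   ,  0.005,  0.01 ,  0.015,  0.02 ,  0.025,
        0.03 ,  0.035,  0.04 ,  0.045,  0.05 ]))
lens 832 ((461.4554748535156, -37.367088317871094), 160.28689575195312) 0.766896997004267
ring 234 ((473.57855224609375, 136.6024169921875), 178.3969268798828) 0.766896997004267
fl 396 ((513.0115966796875, 48.5346565246582), 190.85845947265625) 0.766896997004267
245 [(168, 101, 0.006), (170, 102, 0.009), (172, 102, 0.009), (174, 104, 0.007), (176, 170, 0.018), (178, 78, 0.02), (180, 16, 0.021), (182, 80, 0.02), (184, 182, 0.021), (186, 107, 0.02), (188, 75, 0.007), (190, 102, 0.009), (192, 101, 0.005), (194, 101, 0.008), (196, 97, 0.009), (198, 102, 0.006)]
255 [(168, 102, 0.006), (170, 101, 0.01), (172, 102, 0.007), (174, 119, 0.008), (176, 163, 0.021), (178, 48, 0.023), (180, 10, 0.023), (182, 163, 0.023), (184, 179, 0.022)
[... 892 characters left out ...]
 0.007), (188, 56, 0.007), (190, 59, 0.006), (192, 63, 0.009), (194, 58, 0.008), (196, 59, 0.009), (198, 60, 0.006)]
295 [(168, 58, 0.005), (170, 63, 0.007), (172, 78, 0.02), (174, 88, 0.021), (176, 25, 0.022), (178, 12, 0.024), (180, 95, 0.021), (182, 106, 0.02), (184, 90, 0.015), (186, 60, 0.007), (188, 55, 0.008), (190, 61, 0.009), (192, 60, 0.007), (194, 62, 0.008), (196, 59, 0.009), (198, 61, 0.007)]
305 [(168, 60, 0.008), (170, 62, 0.008), (172, 95, 0.021), (174, 77, 0.02), (176, 18, 0.022), (178, 14, 0.023), (180, 93, 0.021), (182, 108, 0.021), (184, 89, 0.01), (186, 60, 0.007), (188, 59, 0.006), (190, 62, 0.008), (192, 56, 0.008), (194, 56, 0.009), (196, 59, 0.007), (198, 61, 0.009)]
```

View pics/crop0.png

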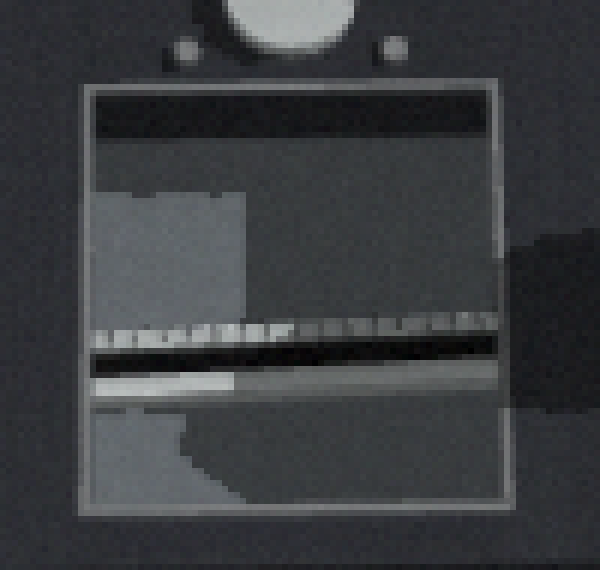

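The crop shows the rail crossing the window with both ends hidden, slightly yawed. The middle-sized choice is confirmed. Next I fit its line and work out the hover move.

```bash
cat >> h.py <<'E'
YB=0.0; O=np.zeros(3)
def goal(g,tilt,yaw,sgn,extra=0.):
    """grasp point g(world), tilt about the rail's x (+ lifts +y), yaw of rail x-axis from world x -> tool R and pos"""
    Y=np.array([np.cos(yaw),np.sin(yaw),0])*sgn; Z=np.array([0,0,-1.]); Rd=np.stack([np.cross(Y,Z),Y,Z],1)
    Rt=R.from_rotvec(np.array([np.cos(yaw),np.sin(yaw),0])*tilt)*R.from_matrix(Rd)
    return Rt, np.array(g)-0.155*Rt.as_matrix()[:,2]
def row(Rt,p,ref=None):
    o=get_obs(); R0=R.from_rotvec(o["tool_rot"]); p0=o["tool_pos"]
    if ref is not None: R0,p0=ref
    return np.round(np.r_[R0.inv().apply(p-p0)*100,(R0.inv()*Rt).as_rotvec()],3)
E
python3 - <<'E'
from h import *
np.set_printoptions(precision=4,suppress=True)
z=np.load("top0.npz");W=z["W"];v,u=np.mgrid[:420,:560]
yaw=np.deg2rad(1.581); ex=np.array([np.cos(yaw),np.sin(yaw)]);ey=np.array([-ex[1],ex[0]])
o=np.array([.5962,.0515])-.02*ex; print("base origin",o)
B=np.stack([(W[...,:2]-o)@ex,(W[...,:2]-o)@ey],-1)
for n,(a,b,c,d),t in (("lens",(335,385,138,190),.122),("ring",(170,208,135,170),.0715),("fl",(255,290,104,133),.0715)):
    k=(u>=a)&(u<b)&(v>=c)&(v<d)&(W[...,2]>t)&(W[...,2]<.15);s=(B[k]*1000).astype(np.float32);print(n,k.sum(),cv2.minEnclosingCircle(s),W[k][:,2].max())
k=(abs(B[...,0])<.068)&(abs(B[...,1])<.06)&(W[...,2]>.0175)&(W[...,2]<.027)&(v>165)&(v<190);s=B[k]
# midline from slices
ys=np.arange(-.055,.056,.01);mid=[];wd=[]
for y in ys:
    q=s[abs(s[:,1]-y)<.005,0];mid.append((np.percentile(q,2)+np.percentile(q,98))/2);wd.append(np.ptp(np.percentile(q,[2,98])))
f=np.polyfit(ys,mid,1);print("rail x(y) base",f,"width",np.mean(wd),"z",W[k][:,2].mean())
ob=get_obs();print(R.from_rotvec(ob["tool_rot"]).as_matrix())
# rail axis in world
ry=ey+f[0]*ex; ry/=np.linalg.norm(ry); ryaw=np.arctan2(-ry[0],ry[1]);c=o+f[1]*ex;print("rail pt at y=0 world",c,"rail yaw",ryaw)
for sg in(1,-1):
  for g,t in ((np.r_[c-.07*ry,.24],.0),(np.r_[c,.20],0.)): 
    Rt,p=goal(g,t,ryaw,sg);print(sg,p,row(Rt,p))
cw=calibration("wrist");P=np.array(cw["pose"]);Rm=R.from_rotvec(ob["tool_rot"]).as_matrix()
print("wrist cam in tool",Rm.T@(P[:3,3]-ob["tool_pos"]),"\n",Rm.T@P[:3,:3],cw["fx"])
E
```

```text
base origin [0.5762 0.0509]
lens 785 ((-4.33113431930542, -154.19168090820312), 28.944564819335938) 0.1370248750785703
ring 229 ((33.95309829711914, 160.04144287109375), 33.436885833740234) 0.07897139437475909
fl 394 ((103.56240844726562, 1.6340827941894531), 40.068084716796875) 0.0797073455300007
rail x(y) base [-0.0401 -0.006 ] width 0.022991671014354537 z 0.02131826476852725
[[ 0.9027  0.4303 -0.0006]
 [ 0.4303 -0.9027  0.0018]
 [ 0.0003 -0.0019 -1.    ]]
rail pt at y=0 world [0.5702 0.0508] rail yaw 0.06770919217958209
1 [ 0.575  -0.0191  0.395 ] [ 51.08  -36.012   0.936  -0.001  -0.001  -1.194]
1 [0.5702 0.0508 0.355 ] [ 53.657 -42.513   4.949  -0.001  -0.001  -1.194]
-1 [ 0.575  -0.0191  0.395 ] [ 51.08  -36.012   0.936  -0.001   0.002   1.948]
-1 [0.5702 0.0508 0.355 ] [ 53.657 -42.513   4.949  -0.001   0.002   1.948]
wrist cam in tool [0.0769 0.0003 0.0302] 
 [[ 0.0015  0.9528  0.3036]
 [ 1.     -0.0014 -0.0006]
 [-0.0001  0.3036 -0.9528]] 294.23301926586214
```

>>> {"method": "arm_command", "body": {"plan": [[[4, -3.3, 0.1, 0, 0, -0.1], [8, -6.6, 0.2, 0, 0, -0.2], [11.5, -9.5, 0.3, 0, 0, -0.3], [15, -12.4, 0.4, 0, 0, -0.4], [18, -14.9, 0.5, 0, 0, -0.5], [21, -17.4, 0.6, 0, 0, -0.6], [24, -19.9, 0.7, 0, 0, -0.7], [27, -22.3, 0.8, 0, 0, -0.8], [30, -24.8, 0.9, 0, 0, -0.9], [33, -27.3, 0.9, 0, 0, -1.0], [36, -29.8, 0.9, 0, 0, -1.1], [39, -32.3, 0.9, 0, 0, -1.19]]], "gripper": -1}}

```text
t: 1.1
tool_pos: [0.4794, -0.1085, 0.3954]
tool_rot: [-2.144, -2.296, 0.0]
contact_force: [1.8, -0.3, 0.2]
opening: 0.0852
grip_force: 0.0
```

```bash
python3 - <<'E'
from h import *
c=np.array([.5702,.0508]);ry=np.array([-np.sin(.0677),np.cos(.0677)])
o=get_obs();print(o["t"],o["tool_pos"],o["q"])
for z in(.24,.10): print(row(*goal(np.r_[c+.03*ry,z],0,.0677,1)))
E
```

```text
1.1 [ 0.47943014 -0.10854614  0.39535223] [-3.74162548e-01 -2.69473622e-01  1.92598035e+00 -7.41974901e-05
  1.48525133e+00 -4.42891313e-01]
[ 1.8274e+01  1.0153e+01  3.3000e-02 -0.0000e+00 -0.0000e+00  1.0000e-03]
[ 1.8274e+01  1.0156e+01  1.4033e+01 -0.0000e+00 -0.0000e+00  1.0000e-03]
```

>>> {"method": "arm_command", "body": {"plan": [[[3.5, 2, 0, 0, 0, 0], [7, 4, 0, 0, 0, 0], [10.5, 6, 0, 0, 0, 0], [14, 8, 0, 0, 0, 0], [17, 9.5, 0, 0, 0, 0], [18.3, 10.2, 2, 0, 0, 0], [18.3, 10.2, 5, 0, 0, 0], [18.3, 10.2, 8, 0, 0, 0], [18.3, 10.2, 11, 0, 0, 0], [18.3, 10.2, 13, 0, 0, 0], [18.3, 10.2, 13.5, 0, 0, 0], [18.3, 10.2, 13.5, 0, 0, 0]]]}}

```text
t: 2.1
tool_pos: [0.5684, 0.0785, 0.2582]
tool_rot: [-2.147, -2.289, 0.005]
contact_force: [0.0, 0.4, 0.3]
opening: 0.0856
grip_force: 0.0
```

```bash
python3 - <<'E'
from h import *
o=get_obs();print(o["tool_pos"],o["tool_rot"])
im,d,W=pts("wrist");cv2.imwrite("pics/w1.png",im);np.savez("w1.npz",im=im,W=W,d=d)
E
```

```text
[0.56836896 0.0784522  0.25818474] [-2.14669953 -2.28871894  0.00549604]
```

View pics/w1.png

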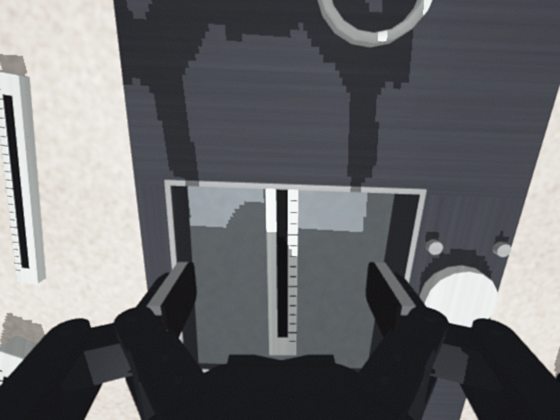

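Wrist view: the top of the image is +y, with the ring at (375,15). The rail is centred between the fingers at column 282. Its B end shows at about (282,352), with the black scale ending at (283,338).

```bash
python3 - <<'E'
from h import *
np.set_printoptions(precision=4,suppress=True)
z=np.load("w1.npz");W=z["W"];im=z["im"];yaw=.0276
ex=np.array([np.cos(yaw),np.sin(yaw)]);ey=np.array([-ex[1],ex[0]]);o=np.array([.5762,.0509])
B=np.stack([(W[...,:2]-o)@ex,(W[...,:2]-o)@ey],-1)
for r in list(range(195,335,30))+list(range(336,366,2)):
    k=[c for c in range(255,312) if .0165<W[r,c,2]<.03]
    print(r,im[r,275].sum()//3,im[r,283].sum()//3, (k[0],k[-1],B[r,k].mean(0),W[r,k,2].mean()) if k else W[r,280])
E
```

```text
195 209 31 (265, 297, array([-0.0094,  0.049 ]), np.float64(0.02088830738015819))
225 252 31 (266, 297, array([-0.0079,  0.0256]), np.float64(0.02076006572984633))
255 159 15 (267, 296, array([-0.0073,  0.0007]), np.float64(0.02088445801964456))
285 158 17 (267, 296, array([-0.0061, -0.0259]), np.float64(0.021032630397929818))
315 164 16 (268, 296, array([-0.0046, -0.0545]), np.float64(0.020949136380354626))
336 162 40 (269, 295, array([-0.0038, -0.0759]), np.float64(0.020877244207606147))
338 160 158 (269, 295, array([-0.0037, -0.0781]), np.float64(0.020830918181804135))
340 159 161 (269, 295, array([-0.0036, -0.0805]), np.float64(0.020430690416288273))
342 161 161 (269, 295, array([-0.0035, -0.0823]), np.float64(0.020767734863716986))
344 161 160 (269, 295, array([-0.0034, -0.0846]), np.float64(0.02064077816279369))
346 158 158 (269, 295, array([-0.0036, -0.0866]), np.float64(0.020749654384214736))
348 159 160 (269, 295, array([-0.0033, -0.0888]), np.float64(0.020759662162181548))
350 159 158 (269, 295, array([-0.0032, -0.091 ]), np.float64(0.02064270364393896))
352 159 162 (270, 295, array([-0.0027, -0.0931]), np.float64(0.020700896273331847))
354 147 151 (269, 295, array([-0.003 , -0.0953]), np.float64(0.020670601102817533))
356 101 99 [ 0.575  -0.0604  0.0068]
358 84 98 [ 0.5751 -0.0613  0.0082]
360 25 39 [0.5665 0.0884 0.1608]
362 24 24 [0.5666 0.0872 0.1604]
364 25 26 [0.5665 0.0887 0.1626]
```

B end is at base y −96 mm, so the rail's middle is at about +19 and A at about +134. The z of 20.7 mm matches the 20 mm expected, so all is consistent. I will grip 30 mm towards A (base y +49), shift towards −y, tilt 16°, slide out along the rail's axis, then lift and level.

```bash
cat >> h.py <<'E'
def bw(x,y,z):
    a=.0276;return np.r_[.5762+x*np.cos(a)-y*np.sin(a),.0509+x*np.sin(a)+y*np.cos(a),z]
def rp(y,z,t): # grasp pose in the rail plane, base y
    return goal(bw(-.0083-.04*(y-.019),y,z),np.deg2rad(t),.0677,1)
E
python3 - <<'E'
from h import *
np.set_printoptions(precision=3,suppress=True)
for z in(.08,.027): print(row(*rp(.049,z,0)))
a=rp(.049,.027,0)
for q in((.049,.04,0),(-.035,.04,0),(-.035,.07,16)): print(q,row(*rp(*q),ref=a))
E
```

```text
[ 2.138 -0.251  2.54  -0.001 -0.    -0.004]
[ 2.137 -0.245  7.84  -0.001 -0.    -0.004]
(0.049, 0.04, 0) [ 0.   0.  -1.3  0.   0.   0. ]
(-0.035, 0.04, 0) [-8.407 -0.001 -1.3    0.     0.     0.   ]
(-0.035, 0.07, 16) [-12.679  -0.001  -3.7     0.      0.279   0.   ]
```

>>> {"method": "arm_command", "body": {"plan": [[[1, -0.1, 0, 0, 0, 0], [2.1, -0.2, 0, 0, 0, 0], [2.1, -0.2, 1.5, 0, 0, 0], [2.1, -0.2, 3, 0, 0, 0], [2.1, -0.2, 4.5, 0, 0, 0], [2.1, -0.2, 5.5, 0, 0, 0], [2.1, -0.2, 6.3, 0, 0, 0], [2.1, -0.2, 7, 0, 0, 0], [2.1, -0.2, 7.3, 0, 0, 0], [2.1, -0.2, 7.5, 0, 0, 0], [2.1, -0.2, 7.5, 0, 0, 0], [2.1, -0.2, 7.5, 0, 0, 0]]], "gripper": -0.2}}

```text
t: 3.15
tool_pos: [0.5663, 0.0993, 0.1862]
tool_rot: [2.149, 2.291, 0.001]
contact_force: [0.6, 0.3, -0.1]
opening: 0.0513
grip_force: 0.0
```

```bash
python3 - <<'E'
from h import *
print(row(*rp(.049,.027,0)))
im,d,W=pts("wrist");cv2.imwrite("pics/w2.png",im)
E
```

```text
[ 0.042 -0.097  0.425  0.001  0.    -0.004]
```

View pics/w2.png

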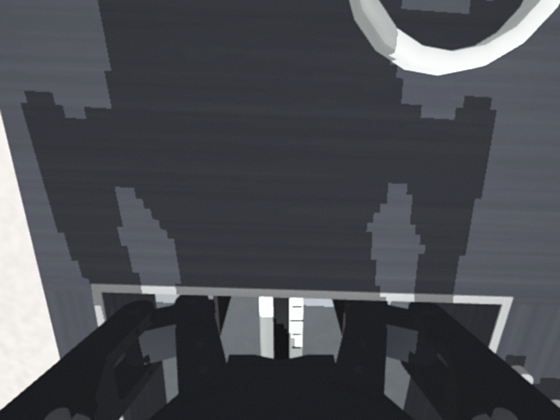

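The rail sits at columns 260–303, centred between the fingers (214 to 342, middle 278). I lower 4 mm and close.

>>> {"method": "arm_command", "body": {"plan": [[[0, -0.1, 0.2, 0, 0, 0], [0, -0.1, 0.4, 0, 0, 0], [0, -0.1, 0.4, 0, 0, 0]]]}}

```text
t: 3.45
tool_pos: [0.5648, 0.0992, 0.1814]
tool_rot: [-2.149, -2.291, 0.001]
contact_force: [-0.4, 0.3, 0.6]
opening: 0.0511
grip_force: 0.0
```

>>> {"method": "arm_command", "body": {"plan": [[[0, 0, 0, 0, 0, 0], [0, 0, 0, 0, 0, 0], [0, 0, 0, 0, 0, 0], [0, 0, 0, 0, 0, 0], [0, 0, 0, 0, 0, 0], [0, 0, 0, 0, 0, 0], [0, 0, 0, 0, 0, 0], [0, 0, 0, 0, 0, 0], [0, 0, 0, 0, 0, 0], [0, 0, 0, 0, 0, 0]]], "gripper": 1, "force": 100}}

```text
t: 4.28
tool_pos: [0.5653, 0.0992, 0.1823]
tool_rot: [2.149, 2.291, 0.001]
contact_force: [-0.6, -0.3, 4.8]
opening: 0.0209
grip_force: 99.1
```

>>> {"method": "arm_command", "body": {"plan": [[[0, 0, -0.3, 0, 0, 0], [0, 0, -0.7, 0, 0, 0], [0, 0, -1.1, 0, 0, 0], [0, 0, -1.3, 0, 0, 0], [0, 0, -1.3, 0, 0, 0], [0, 0, -1.3, 0, 0, 0]]]}}

```text
t: 4.78
tool_pos: [0.565, 0.0992, 0.1948]
tool_rot: [2.149, 2.291, 0.0]
contact_force: [-0.6, -0.5, -1.3]
opening: 0.0208
grip_force: 98.5
```

```bash
python3 - <<'E'
from h import *
np.set_printoptions(precision=4,suppress=True)
o=get_obs();print(o["contact_force"],o["wrist_torque"],o["opening"],o["grip_force"])
for n in("top","wrist"):
    im,d,W=pts(n);cv2.imwrite(f"pics/{n}3.png",im)
    a=.0276;ex=np.array([np.cos(a),np.sin(a)]);ey=np.array([-ex[1],ex[0]])
    D=W[...,:2]-np.array([.5762,.0509]);x=D@ex;y=D@ey
    g=im.sum(2)/3
    for yy in np.arange(-.06,.064,.012):
        k=(abs(y-yy)<.004)&(abs(x+.0083+.04*(yy-.019))<.008)&(W[...,2]>0)&(W[...,2]<.06);
        if k.sum()>3:print(n,round(yy,3),k.sum(),np.median(W[k][:,2]))
E
```

```text
[-0.6287 -0.5014 -1.3193] [0.0332 0.0253 0.0301] 0.02082358000554482 98.5298752784729
top -0.06 30 0.03383325620893074
top -0.048 32 0.03400865372161166
top -0.036 33 0.033811659413253925
top -0.024 28 0.033816678038368964
wrist -0.0 322 0.033144062644001895
wrist 0.012 355 0.033109508320608494
wrist 0.024 387 0.0330454957744408
wrist 0.036 410 0.03312851997658242
```

The rail is lifted level, with its top at 33.5 mm. Now I shift it 84 mm towards −y.

>>> {"method": "arm_command", "body": {"plan": [[[-0.7, 0, 0, 0, 0, 0], [-1.6, 0, 0, 0, 0, 0], [-2.6, 0, 0, 0, 0, 0], [-3.6, 0, 0, 0, 0, 0], [-4.6, 0, 0, 0, 0, 0], [-5.6, 0, 0, 0, 0, 0], [-6.6, 0, 0, 0, 0, 0], [-7.4, 0, 0, 0, 0, 0], [-8, 0, 0, 0, 0, 0], [-8.4, 0, 0, 0, 0, 0], [-8.4, 0, 0, 0, 0, 0], [-8.4, 0, 0, 0, 0, 0]]]}}

```text
t: 5.88
tool_pos: [0.5704, 0.0153, 0.1947]
tool_rot: [-2.149, -2.291, -0.0]
contact_force: [-0.2, 0.3, -1.5]
opening: 0.0212
grip_force: 98.5
```

```bash
python3 - <<'E'
from h import *
np.set_printoptions(precision=4,suppress=True)
im,d,W=pts("top");cv2.imwrite("pics/top4.png",im)
im,d,W=pts("wrist");cv2.imwrite("pics/w4.png",im)
a=.0276;ex=np.array([np.cos(a),np.sin(a)]);ey=np.array([-ex[1],ex[0]])
D=W[...,:2]-np.array([.5762,.0509]);x=D@ex;y=D@ey
k=(abs(x+.0083+.04*(y-.019))<.014)&(W[...,2]>.024)&(W[...,2]<.045)&(y>-.02)&(y<.09)
print("A end y",k.sum(),np.percentile(y[k],[1,50,99]),x[k].mean(),W[k][:,2].mean())
a0=rp(-.035,.04,0)
for q in((-.035,.05,4),(-.035,.06,10),(-.035,.07,16)): print(q,row(*rp(*q),ref=a0),row(*rp(*q)))
E
```

```text
A end y 7948 [-0.0191  0.0186  0.0485] -0.009718893263425153 0.033240801081688386
(-0.035, 0.05, 4) [-1.081 -0.    -0.962  0.     0.07   0.   ] [-1.083  0.071 -0.996  0.     0.07  -0.003]
(-0.035, 0.06, 10) [-2.692  0.    -1.765 -0.     0.175  0.   ] [-2.693  0.076 -1.798  0.     0.174 -0.003]
(-0.035, 0.07, 16) [-4.272  0.    -2.4    0.     0.279  0.   ] [-4.274  0.081 -2.434  0.     0.279 -0.003]
```

View pics/w4.png

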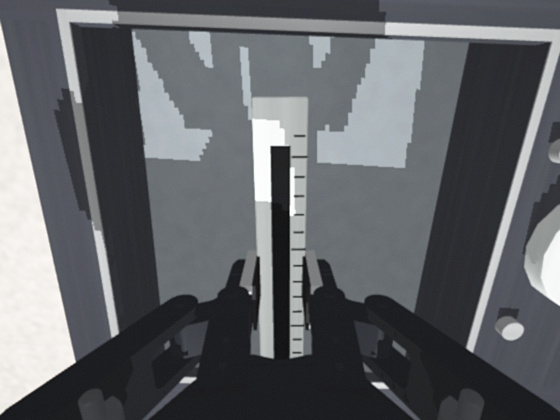

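The A end is visible at (280,98), base y about 49 mm, inside the window. Now I tilt.

>>> {"method": "arm_command", "body": {"plan": [[[-0.3, 0, -0.4, 0, 0.02, 0], [-0.7, 0, -0.7, 0, 0.045, 0], [-1.1, 0, -1, 0, 0.07, 0], [-1.6, 0, -1.3, 0, 0.105, 0], [-2.2, 0, -1.55, 0, 0.14, 0], [-2.7, 0, -1.8, 0, 0.175, 0], [-3.2, 0, -2, 0, 0.21, 0], [-3.8, 0, -2.2, 0, 0.245, 0], [-4.3, 0, -2.4, 0, 0.28, 0], [-4.3, 0, -2.4, 0, 0.28, 0], [-4.3, 0, -2.4, 0, 0.28, 0], [-4.3, 0, -2.4, 0, 0.28, 0]]]}}

```text
t: 6.98
tool_pos: [0.5731, -0.0273, 0.2187]
tool_rot: [-2.0, -2.133, -0.281]
contact_force: [-0.3, 0.0, -2.3]
opening: 0.0209
grip_force: 98.4
```

```bash
python3 - <<'E'
from h import *
np.set_printoptions(precision=4,suppress=True)
o=get_obs();Rm=R.from_rotvec(o["tool_rot"]).as_matrix();g=o["tool_pos"]+.155*Rm[:,2];print("grasp",g,"tilt",np.degrees(np.arcsin(Rm[2,0])))
im,d,W=pts("wrist")
L=(W-g)@Rm; k=(abs(L[...,1])<.011)&(L[...,2]>-.002)&(L[...,2]<.02)&(L[...,0]>.015)&(L[...,0]<.12)
print(k.sum(),"A end along tool x",np.percentile(L[k][:,0],99.5))
q=L[k];f=np.polyfit(q[:,0],q[:,2],1);print("rail top vs tool x",f)
e=g+Rm@np.array([.085,0,np.polyval(f,.085)+.007]);b=g+Rm@np.array([-.145,0,np.polyval(f,-.145)+.007]);print("A",e,"B",b)
cv2.imwrite("pics/side5.png",get_image("side")[0])
E
```

```text
grasp [0.5704 0.0154 0.0698] tilt 16.017997742287744
7291 A end along tool x 0.08423732514139363
rail top vs tool x [0.0019 0.0062]
A [0.5649 0.1006 0.0804] B [ 0.5791 -0.1201  0.0173]
```

View pics/side5.png

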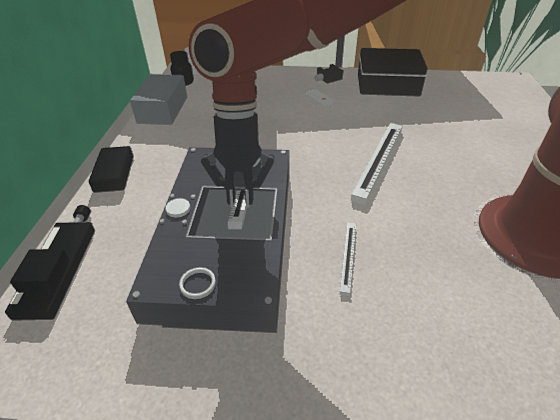

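The rail is at 16° with A at z 80 mm (base y about 50) and B at z 17 mm, clear of both window edges by my geometry. The side view shows the gripper and rail end clear of the window frame at (237,215). Now I slide along the rail's axis.

>>> {"method": "arm_command", "body": {"plan": [[[0.6, 0, 0, 0, 0, 0], [1.6, 0, 0, 0, 0, 0], [2.8, 0, 0, 0, 0, 0], [4, 0, 0, 0, 0, 0], [5.2, 0, 0, 0, 0, 0], [6.4, 0, 0, 0, 0, 0], [7.6, 0, 0, 0, 0, 0], [8.8, 0, 0, 0, 0, 0], [10, 0, 0, 0, 0, 0], [11.2, 0, 0, 0, 0, 0], [12.2, 0, 0, 0, 0, 0], [12.8, 0, 0, 0, 0, 0]]]}}

```text
t: 8.08
tool_pos: [0.5652, 0.0966, 0.2546]
tool_rot: [-1.999, -2.134, -0.282]
contact_force: [0.8, -0.3, -1.8]
opening: 0.0209
grip_force: 98.4
```

```bash
python3 - <<'E'
from h import *
np.set_printoptions(precision=3,suppress=True)
o=get_obs();R0=R.from_rotvec(o["tool_rot"]);Rm=R0.as_matrix();p=o["tool_pos"];g=p+.155*Rm[:,2];print("grasp",g,"F",o["contact_force"],o["wrist_torque"])
for s in(.085,-.145):print("end",g+Rm@np.array([s,0,.0132]))
im,d,W=pts("wrist");L=(W-g)@Rm; k=(abs(L[...,1])<.011)&(L[...,2]>-.002)&(L[...,2]<.02)&(L[...,0]>.015)&(L[...,0]<.12)
print("A along",np.percentile(L[k][:,0],99.5),np.polyfit(L[k][:,0],L[k][:,2],1))
up=np.array([0,0,1.])
for t,h in((0,.14),(16,.14)):
    # straight up with tilt back about grasp
    Rt,q=goal(g+h*up,np.deg2rad(16-t),.0677,1);print(t,row(Rt,q))
E
```

```text
grasp [0.563 0.139 0.106] F [ 0.774 -0.311 -1.758] [-0.171 -0.05   0.044]
end [0.557 0.225 0.116]
end [0.571 0.004 0.053]
A along 0.08426214423156797 [0.002 0.006]
0 [  3.852   0.025 -13.44    0.001  -0.001  -0.002]
16 [  8.124   0.015 -12.834   0.001  -0.281  -0.002]
```

>>> {"method": "arm_command", "body": {"plan": [[[0.2, 0, -0.8, 0, 0, 0], [0.6, 0, -2.2, 0, 0, 0], [1.1, 0, -4, 0, 0, 0], [1.7, 0, -5.9, 0, 0, 0], [2.3, 0, -7.9, 0, 0, 0], [2.9, 0, -9.9, 0, 0, 0], [3.4, 0, -11.8, 0, 0, 0], [3.85, 0, -13.4, 0, 0, 0], [3.85, 0, -13.4, 0, 0, 0]]]}}

```text
t: 8.88
tool_pos: [0.5663, 0.0946, 0.4]
tool_rot: [-2.004, -2.137, -0.292]
contact_force: [0.3, 0.0, -0.3]
opening: 0.021
grip_force: 98.5
```

>>> {"method": "arm_command", "body": {"plan": [[[0.5, 0, 0, 0, -0.03, 0], [1.1, 0, 0, 0, -0.07, 0], [1.7, 0, 0.1, 0, -0.11, 0], [2.4, 0, 0.2, 0, -0.16, 0], [3.2, 0, 0.3, 0, -0.21, 0], [3.9, 0, 0.5, 0, -0.25, 0], [4.3, 0, 0.6, 0, -0.28, 0], [4.3, 0, 0.6, 0, -0.28, 0], [4.3, 0, 0.6, 0, -0.28, 0], [4.3, 0, 0.6, 0, -0.28, 0], [4.3, 0, 0.6, 0, -0.28, 0]]]}}

```text
t: 9.8
tool_pos: [0.5626, 0.1376, 0.3994]
tool_rot: [-2.15, -2.29, -0.0]
contact_force: [0.3, -0.8, -1.9]
opening: 0.0212
grip_force: 98.4
```

```bash
python3 - <<'E'
from h import *
np.set_printoptions(precision=3,suppress=True)
o=get_obs();Rm=R.from_rotvec(o["tool_rot"]).as_matrix();g=o["tool_pos"]+.155*Rm[:,2];print(o["t"],"F",o["contact_force"],o["grip_force"],abs(o["dq"]).max())
im,d,W=pts("wrist");L=(W-g)@Rm; k=(abs(L[...,1])<.011)&(L[...,2]>-.002)&(L[...,2]<.02)&(L[...,0]>.015)&(L[...,0]<.12)
f=np.polyfit(L[k][:,0],L[k][:,2],1);print(f)
for s in(.085,-.145):print("end",g+Rm@np.array([s,0,np.polyval(f,s)+.007]))
cv2.imwrite("pics/side6.png",get_image("side")[0])
E
```

```text
9.8 F [ 0.308 -0.754 -1.918] 98.43223214149475 0.0029531493945023786
[0.001 0.006]
end [0.557 0.222 0.231]
end [ 0.572 -0.007  0.231]
```

View pics/side6.png

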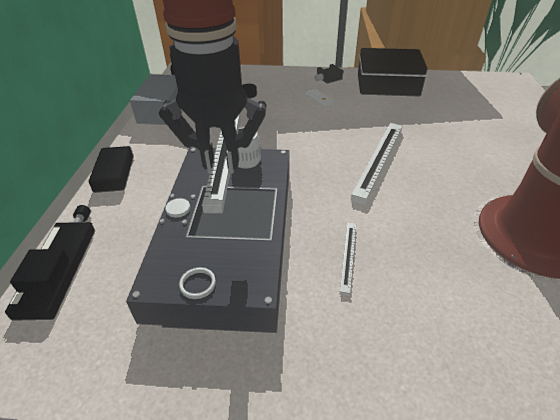

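The rail is fully out and level, with both ends at z 231 mm (at least 154 needed). The lens at (248,150) and the ring at (197,283) are where they stood, so I hand it in.

```bash
python3 -c "from station import *;print(finish_job())"
```

```text
the job is handed in; nothing more can be done
None
```

The rail came out with the end farther from the lens first, and I handed the job in at about 10 s with it gripped level and still, about 157 mm above the base's top. The lens and ring look undisturbed in the last side view; no verdict came back.

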